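Put the swapped cactus pots back on their own slates

TASK

The three cactus pots on the worktop are all on the wrong slate stands: put each one on the stand of its own shape (round pot on the round stand, square on square, oblong on oblong), upright in the middle, and with the square and oblong pots lined up with the edges of their stands. Every pot is damp, so none may be put down on the bare wood: use the empty cork mat as the spare place on the way, and leave it empty again. Keep the pots upright, set them down without dropping them, and leave the bowl, cup and jar where they are.

Things in the scene. Friction and masses are not known exactly. Their poses are not given: they have to be found in the camera images.
- round_pot: White ceramic round pot, loose, with one ball cactus. Outer diameter 56 mm at the foot and 58 mm at the rim, 50 mm tall; the cactus ends 68 mm above the underside and stays within 18 mm of the axis. About 0.3 kg, rigid. Origin at the centre of the underside, z up. It stands on one of the slates that is not its own.
- square_pot: White ceramic square pot, loose, with a clump of thin column cacti. 52 x 52 mm outside, straight sides, 50 mm tall; the plants end 72 mm above the underside, within 20 mm of the axis. About 0.3 kg, rigid. x and y axes square to its sides. Origin at the centre of the underside, z up. It stands on one of the slates that is not its own.
- oblong_pot: White ceramic oblong trough, loose, with two ball cacti. 90 mm long (its x axis) and 48 mm wide (its y axis), straight sides, 50 mm tall; the plants end 66 mm above the underside and lie inside the rim. About 0.35 kg, rigid. Origin at the centre of the underside, z up. It stands on one of the slates that is not its own.
- round_stand: Round dark slate disc, diameter 110 mm, 10 mm thick, the round pot's own stand. Fixed to the worktop. Origin at the centre of its underside, on the worktop, so the top is at z = 10 mm.
- square_stand: Square dark slate, 100 x 100 mm, 10 mm thick, the square pot's own stand; x and y axes square to its edges. Fixed to the worktop. Origin at the centre of its underside, on the worktop, so the top is at z = 10 mm.
- oblong_stand: Oblong dark slate, 130 mm long (its x axis) by 80 mm wide (its y axis), 10 mm thick, the oblong pot's own stand. Fixed to the worktop. Origin at the centre of its underside, on the worktop, so the top is at z = 10 mm.
- cork_mat: Hexagonal cork mat, 120 mm across flats, 10 mm thick, empty at the start: the spare place. Fixed to the worktop. Origin at the centre of its underside, on the worktop, so the top is at z = 10 mm.
- bowl: Orange bowl, rim diameter 120 mm, 55 mm tall, beyond the stands; to be left alone. Origin at the centre of the underside.
- cup: Yellow cup without handle, rim diameter 68 mm, 60 mm tall, beyond the stands; to be left alone. Origin at the centre of the underside.
- jar: Amber glass jar with steel lid, diameter 56 mm, 80 mm tall, beyond the stands; to be left alone. Origin at the centre of the underside.
Mind the look-alikes: they are no part of the job. What is shaped like the square_pot but red is not meant.

How it is judged:
On the way:
1. one of the pots stands on the cork mat, let go (((horizontal distance between round_pot and cork_mat below 0.045 m and height (world z) of round_pot below 0.016 m and linear speed of round_pot below 0.05 m/s and contact force between round_pot and the fingers below 0.1 N) or (horizontal distance between square_pot and cork_mat below 0.045 m and height (world z) of square_pot below 0.016 m and linear speed of square_pot below 0.05 m/s and contact force between square_pot and the fingers below 0.1 N) or (horizontal distance between oblong_pot and cork_mat below 0.045 m and height (world z) of oblong_pot below 0.016 m and linear speed of oblong_pot below 0.05 m/s and contact force between oblong_pot and the fingers below 0.1 N))), for 0.2 s.
At the end, for the whole second after the job is handed in: Each pot stands at rest on the stand of its own shape, its centre within 15 mm of the stand's centre, upright within 0.1 rad; the oblong pot's length is along the oblong stand's within 0.25 rad, the square pot's sides along the square stand's edges within 0.25 rad (any quarter turn) (horizontal distance between round_pot and round_stand below 0.015 m and height (world z) of round_pot between 0.006 and 0.015 m and angle between each of round_pot, square_pot, oblong_pot's own z axis and vertical below 0.1 rad and linear speed of each of round_pot, square_pot, oblong_pot below 0.03 m/s and horizontal distance between square_pot and square_stand below 0.015 m and height (world z) of square_pot between 0.006 and 0.015 m and horizontal distance between oblong_pot and oblong_stand below 0.015 m and height (world z) of oblong_pot between 0.006 and 0.015 m and angle between the x axis of oblong_pot and the x axis of oblong_stand, either way round below 0.25 rad and (angle between the x axis of square_pot and the x axis of square_stand, either way round below 0.25 rad or angle between the x axis of square_pot and the y axis of square_stand, either way round below 0.25 rad)); the robot touches nothing.
It fails at once if a pot is put down on the bare worktop (its underside less than 5 mm above the wood) (height (world z) of any of round_pot, square_pot, oblong_pot below 0.005 m).
It fails at once if a pot is tipped more than about 30 degrees (angle between any of round_pot, square_pot, oblong_pot's own z axis and vertical above 0.52 rad).
It fails at once if a pot is dropped (falls free of the fingers faster than 0.7 m/s, about 25 mm of fall) ((linear speed of round_pot above 0.7 m/s and contact force between round_pot and the fingers below 0.1 N) or (linear speed of square_pot above 0.7 m/s and contact force between square_pot and the fingers below 0.1 N) or (linear speed of oblong_pot above 0.7 m/s and contact force between oblong_pot and the fingers below 0.1 N)).
It fails at once if the bowl, cup or jar is moved by more than 15 mm (distance of any of bowl, cup, jar from where it was at the start of the episode above 0.015 m).
It also fails if it takes over 118 s, if anything falls off the work surface, if the arm or the gripper's body presses on something with over 40 N, if the wrist force passes 120 N, or if a joint passes its speed limit or range.

ROBOT

A 7-joint arm with a two-finger parallel gripper is mounted at the origin on the work surface. World frame = base frame: x ahead of the robot, y to its left, z up, the work surface at z = 0. Lengths are in m, angles in rad, forces in N, time in s.
With the tool pointing down it reaches from about 0.425 to 0.975 m from the base axis. Payload 16.7 kg.
Tool frame: the origin (TCP) lies on the front face of the gripper's body, between the roots of the fingers; the fingertips stand 73 mm ahead of it and the grasp point (between the pads) lies 54 mm ahead of it; z points along the fingers, y is the direction in which the jaws open and shut (so a half turn about z gives the same grasp; the last joint's range is limited). The gripper opens to 85 mm and grips with 20 to 120 N. Pads are 22 mm wide; open, the fingers measure 114 mm over their backs; the gripper's body (76 mm by 85 mm) begins 54 mm behind the grasp point. The pads swing forward as they close: fully open they stand 13 mm farther back than shut.
Start: joints at [1.067, 0.426, 0.074, 1.606, -0.034, 1.111, -0.067], TCP at [0.234, -0.633, 0.304] pointing down, gripper open.
Joint ranges: [-2.85, 2.85], [-0.5, 2.14], [-1.23, 1.37], [0.21, 2.46], [-1.02, 4.16], [0.16, 2.05], [-2.73, 2.73]. Speed limits (rad/s): [1.89, 1.89, 2.39, 2.39, 3.01, 3.01, 3.01].

INTERFACE

Orientations are given as a rotation vector (axis times angle).
In Python, from cell import env gives the robot as it stands. Calls block until the motion is done:
- env.move_ptp(position, orientation): joint-space move of the TCP to a pose.
- env.movel(position, speed=0.15, ori=None, f_stop=None): straight line of the TCP; ori=None keeps the orientation; speed is the mean speed in m/s. With f_stop (N) it stops when the force on the tool has changed by that much, and returns True; else False.
- env.movej(angles): joint-space move.
- env.ungrasp() and env.clamp(effort=None): open the fingers fully, or close them until they stop; effort is the grip in N (None keeps the last).
- env.hold(seconds).
- env.solve_ik(position, orientation): joint angles nearest the present ones, or None.
- env.read_state(): the state.
- env.capture(name): name is "scene" or "side" or "wrist"; returns a dict with "frame" (384x512x3 uint8, blue, green, red), "intrinsics" (3x3 intrinsics, pixels), "T" (4x4, takes a point from camera to world coordinates); the wrist camera has in their place "hand_eye" (4x4, takes a point from camera to tool coordinates, whose origin is the TCP and whose axes are the flange's). Camera axes: x right, y up, looking along -z (the intrinsics and any distortion apply to the point x, -y, -z); pixel columns grow to the right and rows downward; lengths in m; the calibration is good to about 2 mm. A picture is of the moment at which its call begins: read the wrist's pose just before it. There is no depth.
A pose or a line that the arm cannot do raises env.MotionError and nothing moves.
- env.hand_in(): hands the job in, once; it reports no verdict.
Trained networks look in the newest picture that a camera, given by its name, has taken for a name from the list of things; names that differ only in an ending like _2 or _b are one class to them, and where a whole thing is asked for, a point or a joint stands for the part that bears it (a point fixed in the world has none). Each returns a list of dicts, best first, with "score" (0 to 1); they miss things now and then, are a little off and sometimes report something else, mostly with a low value. They report only what shows in the picture. A call takes as long as a camera call. They do not tell look-alikes from the thing itself.
- env.boxes_of(camera, label): "uv" ([column, row] in pixels, amid what is visible of it).
The state is a dict: "time": time; "q": joint angles; "qd": joint speeds; "joint_efforts": joint torques, N m; "position": TCP position; "tcp_rot": TCP orientation; "ft_force": force on the tool from outside, world axes, zero at the start; "wrist_torque": the same for the moment, N m; "opening": opening from 0.0 (shut) to 1.0 (fully open).
Only numpy, scipy, OpenCV 4.12 (cv2) and the standard library are available. Lean on these libraries where they do the work, as an engineer would, in place of code of your own. Each camera call takes 0.05 s, during which the arm holds its last target.

## Working session

There is one attempt and no reset: what is moved stays moved. The work goes in short steps, each a Python script; the robot and the scene stay as the last script left them, time stands still between calls to the robot, and variables do not carry over. Pictures are saved under pics/ and viewed, and the job is handed in when it is done.

```bash
ls; mkdir -p pics
python3 - <<'E'
from cell import env
import cv2,numpy as np
for n in ["scene","side","wrist"]:
    c=env.capture(n); cv2.imwrite(f"pics/{n}0.png",c["frame"])
    print(n,c["intrinsics"].tolist() if hasattr(c["intrinsics"],'tolist') else c["intrinsics"],np.round(c.get("T",c.get("hand_eye")),4).tolist(),[k for k in c])
    if n!="wrist":
        for l in ["round_pot","square_pot","oblong_pot","round_stand","square_stand","oblong_stand","cork_mat","bowl","cup","jar"]:
            print(l,[(np.round(b["uv"]).tolist(),round(b["score"],2)) for b in env.boxes_of(n,l)])
print(env.read_state())
E
```

```text
pics
scene [[398.7343588648354, 0.0, 259.5153437298566], [0.0, 398.7343588648354, 186.15839104432422], [0.0, 0.0, 1.0]] [[-0.1913, -0.8149, 0.5472, 1.0411], [0.9815, -0.1519, 0.1169, 0.0957], [-0.0121, 0.5594, 0.8288, 0.7718], [0.0, 0.0, 0.0, 1.0]] ['frame', 'intrinsics', 'T']
round_pot [([146.0, 146.0], 0.93)]
square_pot [([387.0, 234.0], 0.97), ([304.0, 129.0], 0.91), ([330.0, 246.0], 0.66), ([307.0, 175.0], 0.64)]
oblong_pot [([399.0, 178.0], 0.64)]
round_stand [([383.0, 188.0], 0.83)]
square_stand [([153.0, 161.0], 0.97)]
oblong_stand [([307.0, 199.0], 0.9)]
cork_mat [([226.0, 163.0], 0.85)]
bowl [([127.0, 256.0], 0.76)]
cup [([371.0, 295.0], 0.65)]
jar [([228.0, 268.0], 0.64)]
side [[447.26121153254337, 0.0, 266.98087495764577], [0.0, 447.26121153254337, 186.3553078705544], [0.0, 0.0, 1.0]] [[-0.8431, 0.293, -0.451, 0.0994], [-0.5376, -0.483, 0.6911, 0.7482], [-0.0154, 0.8251, 0.5647, 0.6674], [0.0, 0.0, 0.0, 1.0]] ['frame', 'intrinsics', 'T']
round_pot [([352.0, 148.0], 0.91)]
square_pot [([241.0, 191.0], 0.93), ([200.0, 217.0], 0.72), ([271.0, 221.0], 0.7), ([338.0, 242.0], 0.
[... 585 characters left out ...]
me': 1.15, 'q': array([ 1.06650278,  0.42612903,  0.07390918,  1.60602017, -0.03408609,
        1.11078339, -0.06708452]), 'qd': array([-7.61835924e-04, -6.78304126e-04, -5.54690948e-05,  4.31067312e-04,
        4.34727692e-04,  3.98790328e-04, -3.24457473e-04]), 'joint_efforts': array([ 4.34255380e-04, -9.49564505e+01,  3.75654593e+00, -4.63891339e+01,
        1.88150431e-02,  2.46138516e-03,  3.26585939e-05]), 'position': array([ 0.23445117, -0.63293597,  0.30387378]), 'tcp_rot': array([-3.09222193e+00, -5.54305733e-01,  1.07725642e-05]), 'ft_force': array([ 0.06958368, -0.263297  ,  0.11550292]), 'wrist_torque': array([-0.03732659, -0.02406387, -0.05280036]), 'opening': 1.002354844835449}
```

View pics/scene0.png

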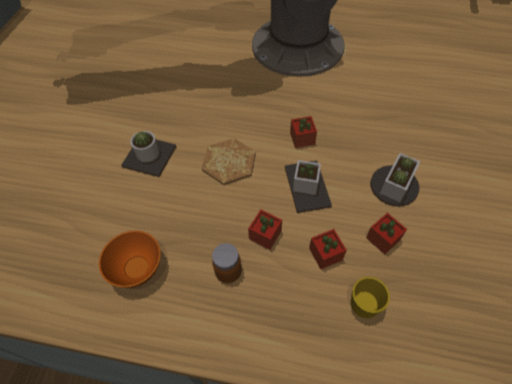

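View pics/side0.png

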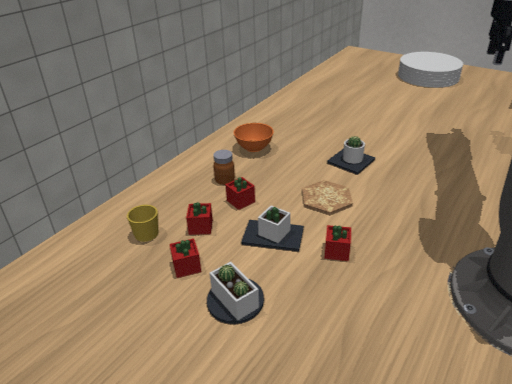

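The scene camera shows three white pots and four red look-alikes:
- Round pot at (144,147), on the square slate.
- White square pot at (307,178), on the oblong slate.
- White oblong pot at (401,178), on the round slate.
- Red square pots at (303,131), (265,229), (327,248) and (387,233). Red is excluded, so only the white one at (307,178) is the square_pot.

The cork mat at (229,161) is empty. Next I'll confirm this in an enlarged crop and get rough positions.

```bash
cat > h.py <<'E'
from cell import env
import cv2,numpy as np
from scipy.spatial.transform import Rotation as R
def cam(name):
    s=env.read_state(); c=env.capture(name)
    if "T" in c: T=c["T"]
    else:
        W=np.eye(4); W[:3,:3]=R.from_rotvec(s["tcp_rot"]).as_matrix(); W[:3,3]=s["position"]; T=W@c["hand_eye"]
    return c["frame"],np.array(c["intrinsics"]),np.array(T)
def toplane(uv,K,T,z):
    uv=np.atleast_2d(uv).astype(float)
    d=np.c_[(uv[:,0]-K[0,2])/K[0,0],-(uv[:,1]-K[1,2])/K[1,1],-np.ones(len(uv))]@T[:3,:3].T
    t=(z-T[2,3])/d[:,2]
    return (T[:3,3]+d*t[:,None])[:,:2]
def proj(P,K,T):
    p=(np.atleast_2d(P)-T[:3,3])@T[:3,:3]
    return np.c_[K[0,0]*p[:,0]/-p[:,2]+K[0,2],K[1,1]*-p[:,1]/-p[:,2]+K[1,2]]
E
python3 - <<'E'
from h import *
f,K,T=cam("scene")
for n,uv,z in [("round",(144.5,135),.06),("square",(307,169),.06),("oblong",(405,166),.06),("cork",(229,161),.01),("sqst",(149.5,156),.01),("obst",(308,187),.01),("rdst",(395,186),.01),
 ("red1",(303,126),.05),("red2",(265,221),.05),("red3",(327,240),.05),("red4",(388,225),.05),("bowl",(131,250),.05),("cup",(371,292),.06),("jar",(226,255),.08)]:
    print(n,np.round(toplane(uv,K,T,z),3))
cv2.imwrite("pics/crop1.png",cv2.resize(f[105:275,100:430],None,fx=2.4,fy=2.4,interpolation=3))
E
```

```text
round [[ 0.478 -0.301]]
square [[0.507 0.09 ]]
oblong [[0.459 0.302]]
cork [[ 0.48  -0.098]]
sqst [[ 0.5   -0.293]]
obst [[0.52  0.098]]
rdst [[0.481 0.294]]
red1 [[0.372 0.064]]
red2 [[0.648 0.022]]
red3 [[0.667 0.151]]
red4 [[0.61 0.27]]
bowl [[ 0.761 -0.227]]
cup [[0.762 0.239]]
jar [[ 0.749 -0.034]]
```

View pics/crop1.png

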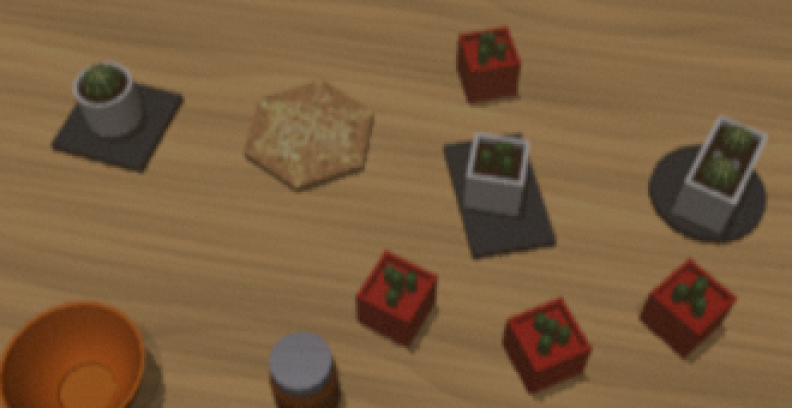

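The crop confirms the shapes and colours, and the cork is empty. Next, two wrist views from above for accurate measurements.

```bash
cat >> h.py <<'E'
def down(psi): return (R.from_euler('z',psi)*R.from_euler('x',np.pi)).as_rotvec()
E
python3 - <<'E'
from h import *
for i,p in enumerate([(0.49,-0.2,0.32),(0.49,0.2,0.32)]):
    env.move_ptp(p,down(0)); env.hold(0.3)
    f,K,T=cam("wrist"); cv2.imwrite(f"pics/w{i}.png",f); np.savez(f"w{i}.npz",f=f,K=K,T=T)
    print(env.read_state()["time"],env.read_state()["q"].round(2),T.round(3).tolist())
E
```

```text
3.375 [ 0.4   0.18 -0.15  1.9   0.03  1.06 -1.33] [[-0.002, 0.966, 0.258, 0.554], [-1.0, -0.002, 0.0, -0.201], [0.001, -0.258, 0.966, 0.389], [0.0, 0.0, 0.0, 1.0]]
5.2083 [-0.1   0.2  -0.46  1.89  0.1   1.07 -2.18] [[-0.002, 0.966, 0.258, 0.554], [-1.0, -0.002, 0.0, 0.199], [0.001, -0.258, 0.966, 0.389], [0.0, 0.0, 0.0, 1.0]]
```

View pics/w0.png

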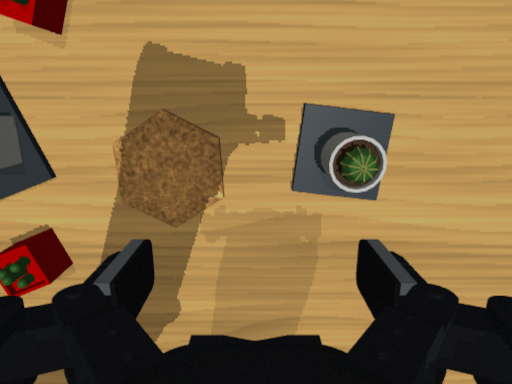

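View pics/w1.png

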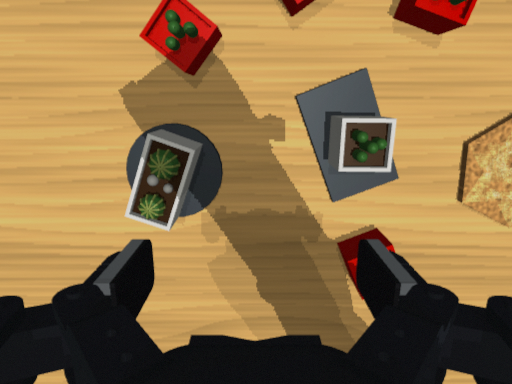

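```bash
cat > seg.py <<'E'
from h import *
def comps(m,minA):
    n,l,s,c=cv2.connectedComponentsWithStats(m.astype(np.uint8)); return [(i,s[i],c[i],l==i) for i in range(1,n) if s[i,4]>minA]
def analyse(fn,vis):
    d=np.load(fn+".npz"); f,K,T=d["f"],d["K"],d["T"]
    hsv=cv2.cvtColor(f,cv2.COLOR_BGR2HSV); S,V=hsv[...,1].astype(int),hsv[...,2].astype(int)
    o=cv2.resize(f,None,fx=1.5,fy=1.5)
    roi=np.zeros(f.shape[:2],bool); roi[:238]=1
    rim=(S<30)&(V>190)&roi
    slate=(S<90)&(f[...,0]>=f[...,2])&(V>20)&(V<120)&roi
    # stand mask: slate or grey pot sides
    for nm,m,z in [("rim",rim,.06),("slate",slate,.01)]:
        m=cv2.morphologyEx(m.astype(np.uint8),cv2.MORPH_OPEN if nm=="slate" else cv2.MORPH_CLOSE,np.ones((3,3)))
        for i,s,c,k in comps(m,100):
            ys,xs=np.nonzero(k); P=toplane(np.c_[xs,ys],K,T,z)*1000
            r=cv2.minAreaRect(P.astype(np.float32)); e=cv2.minEnclosingCircle(P.astype(np.float32))
            print(fn,nm,"px",c.round(),"n",s[4],"rect",np.round(r[0],1),np.round(r[1],1),round(r[2],1),"circ",np.round(e[0],1),round(e[1],1))
            if vis:
                bp=cv2.boxPoints(r)/1000; q=proj(np.c_[bp,np.full(4,z)],K,T); cv2.polylines(o,[np.int32(q*1.5)],True,(0,255,0) if nm=="rim" else (255,0,255),1)
    cv2.imwrite("pics/"+fn+"_seg.png",o)
if __name__=="__main__":
    analyse("w0",1);analyse("w1",1)
E
python3 seg.py
```

```text
w0 rim px [359. 162.] n 240 rect [ 490.9 -302.7] [54.  54.3] 45.8 circ [ 490.8 -302.9] 27.7
w0 slate px [ 21. 156.] n 2265 rect [502.7  55.6] [ 57.5 131.7] 78.9 circ [508.1  83.3] 65.8
w0 slate px [334. 144.] n 4539 rect [ 494.3 -298.5] [98.8 98. ] 83.2 circ [ 494.8 -298.5] 68.4
w1 rim px [366. 144.] n 601 rect [510.4  90.1] [51.4 49.7] 89.9 circ [510.4  90.2] 35.3
w1 rim px [147. 203.] n 423 rect [460.3 300. ] [47.3 64.1] 69.8 circ [460.2 300.1] 39.4
w1 slate px [340. 128.] n 4972 rect [511.7  94.8] [128.   78.9] 21.3 circ [512.   94.7] 73.7
w1 slate px [198. 170.] n 2270 rect [480.  270.9] [106.9  66.4] 17.0 circ [474.3 290.5] 53.8
w1 slate px [135. 157.] n 472 rect [490.6 335.4] [13.1 61.7] 69.0 circ [489.  331.4] 30.9
```

Run:
```python
from h import *
d=np.load("w1.npz"); f=d["f"]
cv2.imwrite("pics/w1crop.png",cv2.resize(f[110:250,110:240],None,fx=4.2,fy=4.2,interpolation=3))
d=np.load("w0.npz"); f=d["f"]
cv2.imwrite("pics/w0crop.png",cv2.resize(f[90:240,100:410],None,fx=2.5,fy=2.5,interpolation=3))
```

```text
(no output)
```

View pics/w1crop.png

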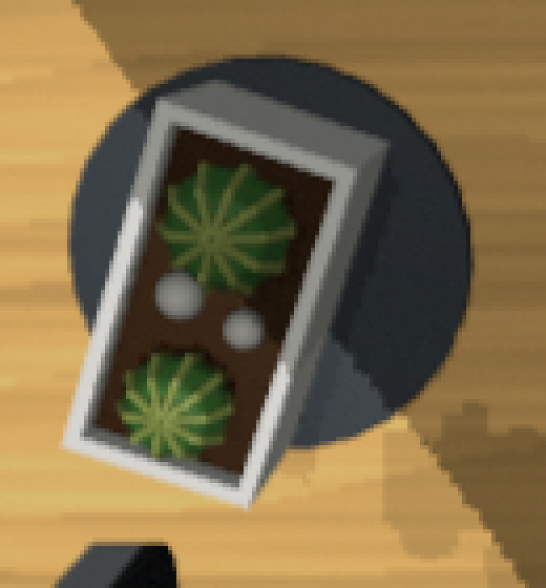

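View pics/w0crop.png

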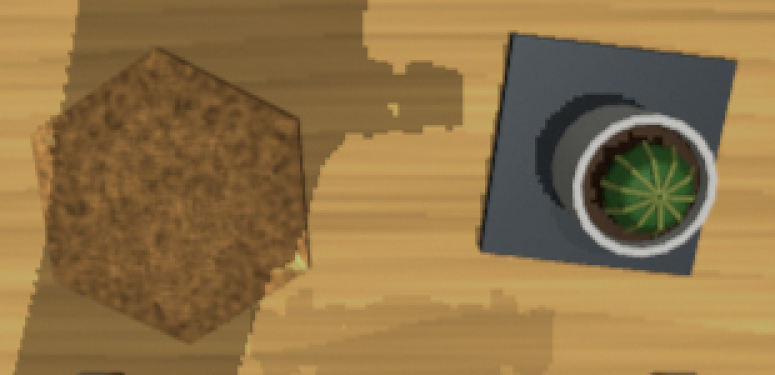

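Run:
```python
from h import *
d=np.load("w1.npz"); K,T=d["K"],d["T"]
c=np.array([(158,98),(355,172),(248,507),(63,447)])/4.2+110
P=toplane(c,K,T,.06)*1000; print(P.round(1),P.mean(0).round(1),[np.linalg.norm(P[i]-P[i-1]).round(1) for i in range(4)])
v=(P[0]-P[3])+(P[1]-P[2]); print("oblong long axis deg",np.degrees(np.arctan2(v[1],v[0])))
e=np.array([(68,251),(472,251),(270,55),(270,448)])/4.2+110
P=toplane(e,K,T,.01)*1000; print(P.round(1),(P[:2].mean(0)+P[2:].mean(0))/2)
d=np.load("w0.npz"); K,T=d["K"],d["T"]
c=np.array([(157,47),(297,118),(308,265),(190,343),(50,272),(38,125)])/2.5+[100,90]
P=toplane(c,K,T,.01)*1000; print(P.round(1),P.mean(0).round(1))
```

```text
[[522.1 302.3]
 [504.9 257.9]
 [421.5 288.4]
 [437.4 332.7]] [471.5 295.3] [np.float64(90.0), np.float64(47.6), np.float64(88.8), np.float64(47.0)]
oblong long axis deg -19.91604088109277
[[476.  345.9]
 [475.8 236. ]
 [528.4 287.6]
 [419.2 294.5]] [474.83718969 290.99533763]
[[ 543.4 -100.7]
 [ 512.4 -160.8]
 [ 444.2 -164. ]
 [ 405.5 -106.5]
 [ 441.1  -43.3]
 [ 509.6  -45.1]] [ 476.  -103.4]
```

View pics/w1_seg.png

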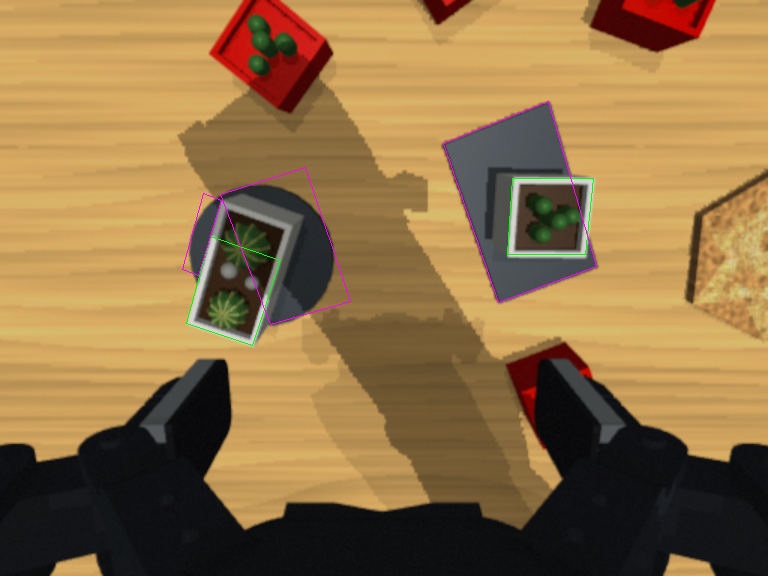

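Measured positions in mm:

| Thing | Centre (x, y) | Angle |
|---|---|---|
| Square pot | (510, 90) | 0° |
| Oblong pot | (471, 295) | −20° |
| Round pot | (491, −303) | – |
| Oblong stand | (512, 95) | 21° |
| Round stand | (474, 291) | – |
| Square stand | (494, −298) | −7° |
| Cork mat | (476, −103) | – |

Now an IK check on the whole plan before I move.

```bash
cat >> h.py <<'E'
SQ=(.5105,.0901); OB=(.4715,.2953); RD=(.4909,-.3027)
OBS=(.5117,.0948); RDS=(.4745,.2910); SQS=(.4943,-.2985); CK=(.476,-.1034)
ZG=.092; ZH=.215
def pick(xy,psi,ptp=True,eff=40):
    p=lambda z:(xy[0],xy[1],z)
    env.move_ptp(p(ZH),down(psi))
    env.movel(p(.15),speed=.15); print("fstop",env.movel(p(ZG),speed=.06,f_stop=15))
    env.clamp(eff); s=env.read_state(); print("opening",s["opening"],"z",s["position"][2],"t",s["time"])
    env.movel(p(ZH),speed=.12)
    s=env.read_state(); print("lifted opening",s["opening"],"F",s["ft_force"].round(1))
def place(xy,psi,speed=.2):
    p=lambda z:(xy[0],xy[1],z)
    env.movel(p(ZH),speed=speed,ori=down(psi)); env.movel(p(ZG+.015),speed=.12)
    print("contact",env.movel(p(ZG+.0),speed=.02,f_stop=6),env.read_state()["position"].round(4)); 
    env.ungrasp(); env.movel(p(ZH),speed=.15); print("t",env.read_state()["time"])
E
python3 - <<'E'
from h import *
D=np.radians
for nm,xy,ps in [("SQ",SQ,0),("CK",CK,0),("OB",OB,-19.9),("OBS",OBS,21.3),("RD",RD,0),("RDS",RDS,0),("SQS",SQS,-6.8)]:
    for k in (-180,-90,0,90,180):
        out=[]
        for z in (ZG,ZH):
            q=env.solve_ik((xy[0],xy[1],z),down(D(ps+k))); out.append(None if q is None else np.round(q,2).tolist())
        print(nm,ps+k,out)
E
```

```text
SQ -180 [[0.5, 0.71, -1.03, 2.06, 0.84, 0.86, 0.55], [0.49, 0.43, -0.96, 2.0, 0.44, 0.94, 0.87]]
SQ -90 [[-0.93, 0.64, 0.82, 2.14, -0.78, 0.68, -2.71], [0.53, 0.46, -1.02, 1.99, 0.48, 0.95, 2.41]]
SQ 0 [[-0.03, 0.49, -0.32, 2.09, 0.27, 0.6, -2.12], [0.03, 0.3, -0.38, 2.02, 0.15, 0.85, -2.01]]
SQ 90 [[0.14, 0.53, -0.53, 2.08, 0.44, 0.64, -0.69], [0.21, 0.33, -0.6, 2.01, 0.24, 0.87, -0.52]]
SQ 180 [[0.5, 0.71, -1.03, 2.06, 0.84, 0.86, 0.55], [0.49, 0.43, -0.96, 2.0, 0.44, 0.94, 0.87]]
CK -180 [[0.91, 0.67, -1.03, 2.13, 0.83, 0.81, 0.92], [0.94, 0.4, -1.02, 2.06, 0.43, 0.91, 1.26]]
CK -90 [[-0.29, 0.48, 0.45, 2.2, -0.4, 0.54, -2.68], [-0.62, 0.31, 0.83, 2.14, -0.31, 0.82, -2.73]]
CK 0 [[0.29, 0.45, -0.25, 2.17, 0.21, 0.55, -1.68], [0.32, 0.24, -0.27, 2.09, 0.09, 0.82, -1.58]]
CK 90 [[0.45, 0.47, -0.44, 2.16, 0.36, 0.58, -0.25], [0.47, 0.26, -0.44, 2.08, 0.15, 0.83, -0.06]]
CK 180 [[0.91, 0.67, -1.03, 2.13, 0.83, 0.81, 0.92], [0.94, 0.4, -1.02, 2.06, 0.43, 0.91, 1.26]]
OB -199.9 [[-0.04, 0.66, -0.82, 1.99, 0.68, 0.79, -0.04], [0.04, 0.48, -0.9, 1.92, 0.45, 0.96, 0.15]]
OB -109.9 [[0.1, 0
[... 1665 characters left out ...]
]]
RDS 90 [[-0.18, 0.59, -0.61, 1.99, 0.51, 0.71, -1.11], [-0.1, 0.42, -0.7, 1.92, 0.33, 0.92, -0.96]]
RDS 180 [[0.17, 0.83, -1.13, 1.98, 0.93, 0.98, 0.14], [0.2, 0.59, -1.14, 1.91, 0.63, 1.06, 0.36]]
SQS -186.8 [[0.89, 0.61, -0.59, 1.95, 0.5, 0.73, 1.46], [0.83, 0.41, -0.5, 1.89, 0.25, 0.91, 1.67]]
SQS -96.8 [[0.23, 0.56, 0.26, 1.99, -0.23, 0.62, -2.62], [0.22, 0.37, 0.26, 1.92, -0.12, 0.86, -2.71]]
SQS -6.8 [[0.58, 0.55, -0.18, 1.97, 0.16, 0.64, -1.4], [0.56, 0.37, -0.15, 1.9, 0.07, 0.87, -1.32]]
SQS 83.2 [[0.68, 0.56, -0.32, 1.96, 0.27, 0.66, 0.08], [0.65, 0.38, -0.26, 1.9, 0.13, 0.88, 0.2]]
SQS 173.2 [[0.89, 0.61, -0.59, 1.95, 0.5, 0.73, 1.46], [0.83, 0.41, -0.5, 1.89, 0.25, 0.91, 1.67]]
```

Run:
```python
from h import *
D=np.radians
pick(SQ,D(90)); place(CK,D(90))
f,K,T=cam("scene"); cv2.imwrite("pics/s1.png",f)
f,K,T=cam("side"); cv2.imwrite("pics/s1b.png",f)
```

```text
fstop False
opening 0.606072126075438 z 0.09240927332905703 t 8.8333
lifted opening 0.5999926285311733 F [ 0.6 -0.1 -4.6]
contact True [ 0.4758 -0.1034  0.0924]
t 14.2917
```

View pics/s1b.png

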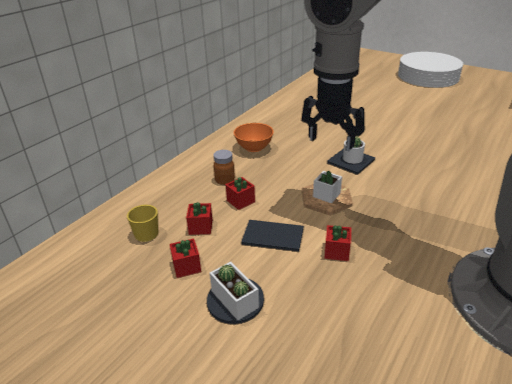

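The side view shows the square pot upright on the cork at (328,187), let go, and the oblong slate now empty at (273,235). Next are the oblong pot and then the round pot, checking the lift and contact values at each step.

Run:
```python
from h import *
D=np.radians
env.hold(.3)
pick(OB,D(160.1)); place(OBS,D(201.3))
f,K,T=cam("side"); cv2.imwrite("pics/s2b.png",f)
```

```text
fstop False
opening 0.5555186310983455 z 0.09238094848898071 t 18.3083
lifted opening 0.5580129769168104 F [ 0.5 -0.  -3.4]
contact True [0.5115 0.0948 0.0923]
t 23.8417
```

View pics/s2b.png

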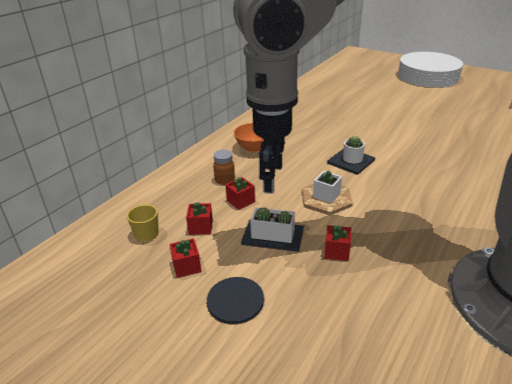

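The oblong pot is on its own slate at (273,228) and lined up with it. The round slate at (236,299) is free. Round pot next.

Run:
```python
from h import *
D=np.radians
env.hold(.2)
pick(RD,D(90)); place(RDS,D(90),speed=.2)
f,K,T=cam("side"); cv2.imwrite("pics/s3b.png",f)
```

```text
fstop False
opening 0.6649191183792343 z 0.0926567358915779 t 27.65
lifted opening 0.6697286881238129 F [ 0.1 -0.4 -2.8]
contact True [0.4744 0.2909 0.0927]
t 35.0417
```

View pics/s3b.png

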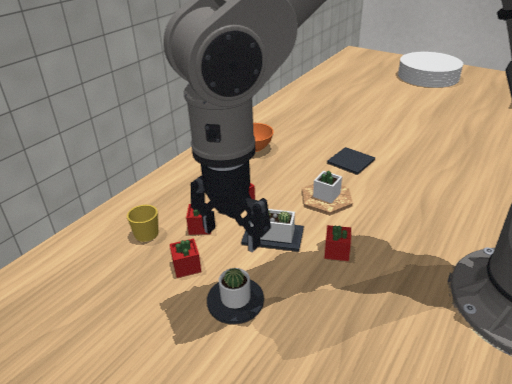

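The round pot stands centred on the round slate at (235,292). The square slate at (352,160) is free, so the square pot goes from the cork to its stand, followed by wrist-camera checks.

Run:
```python
from h import *
D=np.radians
env.hold(.2)
pick(CK,D(90)); place(SQS,D(83.2))
for i,p in [(2,(0.49,-0.2,0.32)),(3,(0.49,0.2,0.32))]:
    env.move_ptp(p,down(0)); env.hold(0.3)
    f,K,T=cam("wrist"); cv2.imwrite(f"pics/w{i}.png",f); np.savez(f"w{i}.npz",f=f,K=K,T=T)
f,K,T=cam("scene"); cv2.imwrite("pics/s4.png",f)
print(env.read_state()["time"])
import seg; seg.analyse("w2",1); seg.analyse("w3",1)
a=[cv2.imread(f"pics/w{i}_seg.png") for i in (3,2)]
cv2.imwrite("pics/fin.png",cv2.resize(np.vstack([x[:370] for x in a]),None,fx=.78,fy=.78))
```

```text
fstop False
opening 0.6042318800743905 z 0.0923277631676021 t 38.8667
lifted opening 0.6044770936786671 F [ 0.1  0.5 -4.6]
contact True [ 0.4941 -0.2984  0.0924]
t 44.3333
47.8833
w2 rim px [354. 161.] n 405 rect [ 492.9 -298.6] [50. 50.] 83.0 circ [ 492.5 -298.6] 34.9
w2 slate px [ 21. 150.] n 2181 rect [500.6  56.1] [ 57.5 127.7] 78.9 circ [505.9  83.3] 63.9
w2 slate px [335. 144.] n 4147 rect [ 494.3 -298.6] [99.  97.9] 83.2 circ [ 494.2 -298.3] 68.9
w3 rim px [361. 141.] n 827 rect [511.1  94.6] [88.5 47.5] 21.3 circ [511.   94.6] 49.8
w3 rim px [152. 190.] n 203 rect [465.6 298.8] [55.1 32.4] 45.9 circ [473.4 291. ] 27.8
w3 slate px [330. 122.] n 2798 rect [511.7  94.7] [128.   78.9] 21.3 circ [512.   94.7] 73.7
w3 slate px [181. 162.] n 3778 rect [475.2 289.7] [106.5 105. ] 41.0 circ [474.  290.8] 54.2
```

View pics/fin.png

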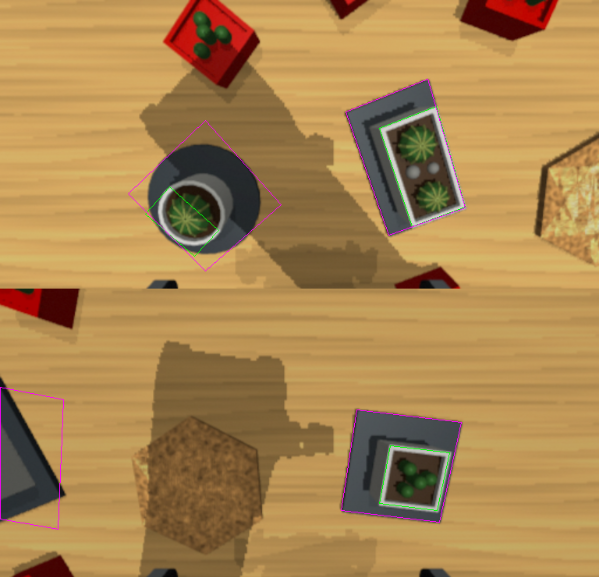

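View pics/s4.png

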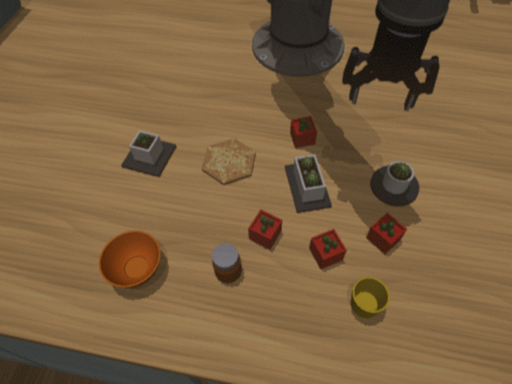

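All three pots are on their own stands, with centres within about 2 mm and angles within 1° of the stands. The cork is empty, and the bowl, cup and jar are at the same pixels as at the start. The arm is clear of everything.

```bash
python3 -c "
from h import *
env.hand_in()"
```

```text
the job is handed in; nothing more can be done
```

All three pots are on their own stands and the job is handed in, about 48 s into the 118 s allowed. I moved the white square pot to the cork mat, the oblong pot to the oblong slate, the round pot to the round slate, then the square pot from the cork to the square slate. I did not touch the red look-alikes.

- **Final position (wrist camera):** all three pots are upright, with centres within about 2 mm of the stand centres. The square and oblong pots line up with their stand edges to within about 1°.
- **Surroundings:** the cork mat is empty, the bowl, cup and jar look unmoved in the scene camera, and the gripper is clear of everything.
- **One check that needed reading around:** the automatic box fit on the round pot's rim came out wrong because a shadow split the rim. A circle fit on the same rim agreed with the round stand's centre to about 1 mm.

No checks failed, but `hand_in` reports no verdict, so the judged result is not known here.

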